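# Index the alternator fixture and lock it

## Task

Push the red arm of the turntable round with a fingertip until it points at the middle of the yellow mark. Then push the black-knobbed lock lever anticlockwise (seen from above) all the way to its stop post, and move clear. Turn the table only by its arm: do not touch the alternator housing that sits in it, and leave the jar, pulley and hammer where they are.

Things in the scene. Friction and masses are not known exactly. Their poses are not given: they have to be found in the camera images.
- turn_axis (a point): point on the turntable's vertical axis, at the arm's mid height (47 mm above the bench). The blue fixed base is a 350 mm disc, 12 mm high, with a rectangular tongue that carries the lock lever; the steel turntable on it is 128 mm across, its rim 52 mm above the bench
- spoke_tip (a point): tip of the turntable's only arm, on its centre line: a level radial red bar, 14 mm wide, 35 to 59 mm above the bench, that sticks out from 64 to 131 mm from the axis, with 23 mm of free space between it and the base. Pushed sideways near the tip it turns with about 2 N and stays where it is left
- aim (a point): the point 24 mm beyond the arm's tip on the arm's centre line, 155 mm from the turn axis: the spot the arm points at
- turntable (a joint): angle of the turntable about the vertical, rad, growing anticlockwise seen from above, limits -2.2 to 2.2
- mark_yellow: yellow disc, 20 mm across and 5 mm thick, fixed on the blue base with its centre 155 mm from the turn axis; origin at its underside's centre. It may lie either way round from the arm, up to 110 degrees away. Two like discs, green and white, are at the other places
- mark_green: green disc, like the yellow one; not wanted
- mark_white: white disc, like the yellow one; not wanted
- lever_pivot (a point): point on the lock lever's vertical axis, at the lever's mid height, 47 mm above the bench, on a round post on the tongue of the base
- lever_end (a point): centre of the black knob (20 mm across, 37 to 59 mm above the bench) at the free end of the lock lever, 72 mm from its pivot. Between them runs a level steel bar, 12 mm wide, 40 to 54 mm above the bench; it turns with 2 to 3 N and stays where it is left
- lock_lever (a joint): angle of the lock lever, rad, growing anticlockwise seen from above: 0 is loose, 1.2 is locked, against a 10 mm steel stop post (58 mm high) that stands 34 mm out from the pivot on the far side of the lever. Starts between 0 and 0.2
- housing: alternator end housing, aluminium, 112 mm across and 41 mm high, sitting loose in the turntable's nest and riding round with it; its top is 81 mm above the bench. Origin at the centre of its underside, 40 mm above the bench. Not to be touched or lifted
- jar: white jar, 56 mm across, 52 mm high, loose on the bench; origin under its centre. To be left alone
- pulley: dark steel belt pulley, 60 mm across, 36 mm high, loose on the bench; origin under its centre. To be left alone
- hammer: hammer with a wooden handle, 240 mm long, lying on the bench; its x axis runs from handle to head. To be left alone

How it is judged (in metres and radians):
On the way, in this order (a step that is already met when the one before it is completed fails the run):
1. the arm stands still pointing at the yellow mark, the lock lever still loose (horizontal distance between aim and mark_yellow below 0.009 m and velocity of joint turntable between -0.05 and 0.05 rad/s and value of joint lock_lever below 0.45 rad), for 0.3 s.
2. the lock lever is pushed to its stop while the arm points at the yellow mark (horizontal distance between aim and mark_yellow below 0.009 m and value of joint lock_lever above 1.08 rad), for 0.2 s.
At the end, for the whole second after the job is handed in: the arm is at rest and points within 9 mm of the yellow mark's centre, the lock lever is within 0.12 rad of its stop (above 1.08 rad), and the housing still sits in its nest (all of step 2 and velocity of joint turntable between -0.05 and 0.05 rad/s and horizontal distance between housing and turn_axis below 0.006 m and height (world z) of housing below 0.045 m); the robot touches nothing.
It fails at once if the housing is touched by the robot (contact force between any of the fingers, the arm and housing above 1 N).
It fails at once if the housing is lifted out of its nest (height (world z) of housing above 0.048 m).
It fails at once if the jar, pulley or hammer is moved by more than 15 mm (distance of any of jar, pulley, hammer from where it was at the start of the episode above 0.015 m).
It also fails if it takes over 67 s, if anything falls off the work surface, if the arm or the gripper's body presses on something with over 40 N, if the wrist force passes 120 N, or if a joint passes its speed limit or range.

## Robot

A 6-joint arm with a two-finger parallel gripper is mounted at the origin on the work surface. World frame = base frame: x ahead of the robot, y to its left, z up, the work surface at z = 0. Lengths are in m, angles in degrees, forces in N, time in s.
With the tool pointing down it reaches from about 0.4 to 0.825 m from the base axis. Payload 7 kg.
Tool frame: the origin (TCP) lies at the centre of the arm's flange, where the gripper is bolted on; the fingertips stand 178 mm ahead of it and the grasp point (between the pads) lies 159 mm ahead of it; z points along the fingers, y is the line along which they close (so a half turn about z gives the same grasp; the last joint's range is limited). The gripper opens to 88 mm and grips with 3 to 60 N. Pads are 19 mm wide; open, the fingers measure 130 mm over their backs; the gripper's body (78 mm by 193 mm) begins 47 mm behind the grasp point.
Start: joints at [87.897, 20.546, 0.682, 0, -70.136, -16.507], TCP at [0.215, 0.64, 0.405] pointing down, gripper open.
Joint ranges: [-176.03, 176.03], [-82.01, 121.73], [-58.28, 71.71], [-173.87, 95.51], [-174.79, -0.11], [-173.66, 173.66]. Speed limits (degrees/s): [136.94, 136.94, 172.46, 180, 180, 180].

## Interface

Orientations are given as [roll, pitch, yaw] about the fixed x, y, z axes, in that order (R = Rz(yaw) Ry(pitch) Rx(roll)).
In Python, from plant import telemetry, snapshot, workorder, nets gives the robot as it stands.
- The arm moves only by the shell command python3 -m creep 'ROWS'. ROWS is JSON, a list that holds one entry, the list of rows, each a list of 5 numbers: the shift along the tool's x, y, z normalised to -1 to 1, where 1 is 0.2 m, then the turn about the tool's z normalised to -1 to 1, where 1 is pi/2 rad, then the opening, from 0 (shut) to 1 (fully open). In form: [[[x, y, z, spin, hand], ...]]. A call has 1 to 8 rows; each row shifts and turns the commanded pose from where the row before left it, along the tool's axes as they then stand; what a row does not reach is not made up. A row lasts 1/12 s, in which the tool goes at most 41.7 mm and 7.16 degrees, less where a joint would pass 70% of its speed; a pose out of reach is approached as far as the arm can. A call with a number of a shift or a turn outside -1 to 1 is refused whole. A call with a gripper value outside its range is refused whole. The fingers move at their own pace and stop on an object; the grip force is fixed at half the most. Time passes only in rows, so rows that do not move let the fingers close. It gives the time, the measured TCP pose, the force, the opening and the grip force at its end, in the units of the state.
- telemetry.get_obs(): the state, without advancing time (a new reading comes with each control period).
- snapshot(name): name is "scene" or "top" or "wrist"; returns a dict with "frame" (400x640x3 uint8, red, green, blue), "fx", "fy", "cx", "cy" (pixels), "k1" (the pictures are not rectified: a ray, as slopes to the right and down, at radius r is drawn at 1 + k1 r^2 times it, then the intrinsics apply), "rvec" (rotation vector, rad) and "tvec" (3), from world to camera coordinates, as OpenCV has them; the wrist camera has in their place "mount" (4x4, takes a point from camera to tool coordinates, whose origin is the TCP and whose axes are the flange's). Camera axes: x right, y down, z forward; pixel columns grow to the right and rows downward; lengths in m; the calibration is good to about 2 mm. A picture is of the moment at which its call begins: read the wrist's pose just before it. There is no depth.
- workorder.close_job(): hands the job in; it is judged then, once.
Trained networks look in a picture, given as the dict that the camera call returned (one of the last four; its "shot" number tells which), for a name from the list of things; names that differ only in an ending like _2 or _b are one class to them, and where a whole thing is asked for, a point or a joint stands for the part that bears it (a point fixed in the world has none). Each returns a list of dicts, best first, with "confidence" (0 to 1); they miss things now and then, are a little off and sometimes report something else, mostly with a low value. They report only what shows in the picture. A call takes as long as a camera call.
- nets.find_in(picture, query): "uv" ([column, row] in pixels, amid what is visible of it).
- nets.masks_of(picture, query): "region" (400x640 bool, what is visible of it) and "uv" ([column, row] in pixels, amid what is visible of it).
- nets.landmark_of(picture, query): "uv" ([column, row] in pixels: a listed point, or the origin of a listed thing).
The state is a dict: "clock": time; "joint_pos": joint angles; "qvel": joint speeds; "tau": joint torques, N m; "tool_pos": TCP position; "orientation": TCP orientation; "force": force on the tool from outside, world axes, zero at the start; "moment": the same for the moment, N m; "opening": finger opening in m; "gripper_force": force on a finger pad.
Only numpy, scipy, OpenCV 4.12 (cv2) and the standard library are available. Lean on these libraries where they do the work, as an engineer would, in place of code of your own. Each camera call takes 0.05 s, during which the arm holds its last target. There are 200 camera calls.

## Working session

There is one attempt and no reset: what is moved stays moved. The work goes in short steps, Python scripts to look and compute and a shell command to move; the robot and the scene stay as the last step left them, time stands still between calls to the robot, and variables do not carry over. Pictures are saved under pics/ and viewed, at most 10 in all, crops included, and the job is handed in when it is done.

```bash
mkdir -p pics; ls; cat > h.py <<'E'
import numpy as np,cv2
from plant import telemetry,snapshot,workorder,nets
def ray(p,uv):
    x=(uv[0]-p["cx"])/p["fx"];y=(uv[1]-p["cy"])/p["fy"]
    r=np.hypot(x,y);s=r
    for _ in range(30): s=r/(1+p["k1"]*s*s)
    k=s/r if r>0 else 1
    R,_=cv2.Rodrigues(np.array(p["rvec"],float));t=np.array(p["tvec"],float).ravel()
    return -R.T@t,R.T@np.array([x*k,y*k,1])
def onz(p,uv,z):
    o,d=ray(p,uv);return o+d*(z-o[2])/d[2]
E
cat > look.py <<'E'
from h import *
Z=dict(turn_axis=.047,spoke_tip=.047,aim=.047,mark_yellow=.012,mark_green=.012,mark_white=.012,lever_pivot=.047,lever_end=.047,housing=.04,jar=0,pulley=0,hammer=0.01)
import sys
for cam in ("top","scene"):
    p=snapshot(cam);cv2.imwrite(f"pics/{cam}{sys.argv[1]}.png",p["frame"][:,:,::-1])
    for n,z in Z.items():
        for d in nets.landmark_of(p,n)[:2]:
            print(cam,n,np.round(d["uv"],1),round(d["confidence"],2),np.round(onz(p,d["uv"],z),4))
o=telemetry.get_obs();print(o["clock"],o["tool_pos"],o["orientation"],o["opening"])
E
python3 look.py 0
```

```text
pics
top spoke_tip [239.7 193.1] 0.6 [0.6292 0.2518 0.047 ]
top aim [233.3 187.6] 0.56 [0.641  0.2661 0.047 ]
top mark_yellow [269.5 170.8] 0.61 [0.687  0.1933 0.012 ]
top mark_green [337.7 189.6] 0.43 [0.6458 0.0392 0.012 ]
top mark_white [218.9 221.2] 0.52 [0.5716 0.3017 0.012 ]
top lever_end [414.6 208.9] 0.81 [ 0.5994 -0.1237  0.047 ]
top housing [286.6 235. ] 0.77 [0.541  0.1496 0.04  ]
top jar [360.9 140.3] 0.98 [ 0.7649 -0.015   0.    ]
top jar [241.1 194.2] 0.68 [0.6347 0.2574 0.    ]
top pulley [193.9 182.3] 0.78 [0.6609 0.3657 0.    ]
top hammer [173.3 293.1] 0.78 [0.4152 0.3928 0.01  ]
scene spoke_tip [385.3 182.8] 0.83 [0.6141 0.2474 0.047 ]
scene spoke_tip [307.5 220.1] 0.19 [0.667  0.0294 0.047 ]
scene aim [395.2 185.7] 0.6 [0.6296 0.2682 0.047 ]
scene mark_yellow [385.  182.4] 0.61 [0.5893 0.2614 0.012 ]
scene mark_yellow [377.1 218.9] 0.57 [0.69   0.2008 0.012 ]
scene mark_green [397.3 188.2] 0.74 [0.616  0.2855 0.012 ]
scene mark_green [307.5 218.8] 0.39 [0.6424 0.0349 0.012 ]
scene mark_white [395.6 171.5] 0.49 [0.5626 0.3027 0.012 ]
scene lever_pivot [267.2 200.8] 0.73 [ 0.5865 -0.0515  0.047 ]
scene lever_end [240.  213.6] 0.7 [ 0.6052 -0.1218  0.047 ]
scene housing [339.7 170.5] 0.88 [0.5391 0.1501 0.04  ]
scene jar [301.3 265.8] 0.8 [ 0.7552 -0.0101  0.    ]
scene pulley [428.4 196.1] 0.65 [0.6548 0.36   0.    ]
scene hammer [412.1 130.5] 0.93 [0.4303 0.4104 0.01  ]
1.3 [0.21540998 0.63967989 0.40467051] [ 1.79999078e+02 -5.64427106e-04 -1.86087079e+01] 0.08725342968255267
```

```bash
python3 - <<'E'
import cv2
for c in("top","scene"):
    i=cv2.imread(f"pics/{c}0.png")
    i=i[110:330,140:460]if c=="top" else i[100:300,200:470]
    cv2.imwrite(f"pics/c_{c}0.png",cv2.resize(i,None,fx=2.4,fy=2.4,interpolation=cv2.INTER_CUBIC))
E
```

```text
(no output)
```

View pics/c_top0.png

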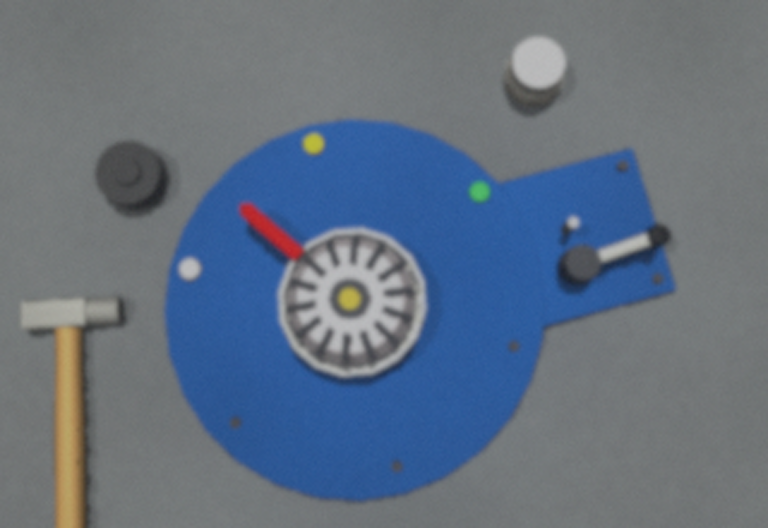

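View pics/c_scene0.png

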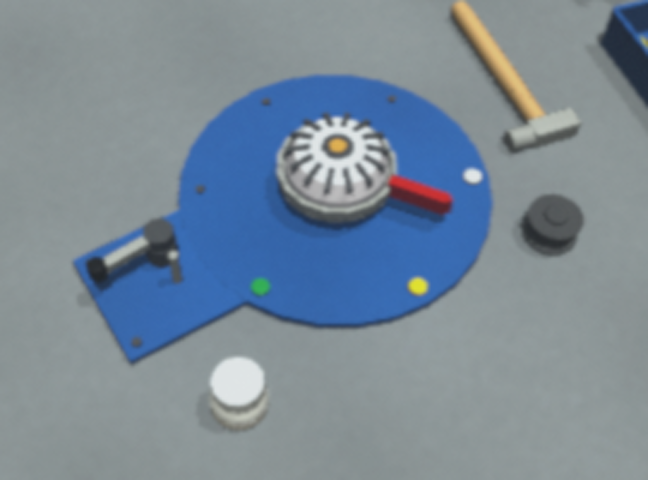

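The top view shows the red arm's tip at about (242,197), yellow at (270,170), green at (340,190), white at (219,222), and the lever knob at (415,208) with its stop at (379,203). Yellow lies clockwise from the arm. I'll refine these positions with colour segmentation.

```bash
cat > meas.py <<'E'
from h import *
from scipy.optimize import least_squares
def cen(p,q,f,roi,ws):
    hsv=cv2.cvtColor(p["frame"],cv2.COLOR_RGB2HSV);m=f(hsv)
    mm=np.zeros_like(m);x,y,r=roi;mm[y-r:y+r,x-r:x+r]=m[y-r:y+r,x-r:x+r]
    v,u=np.nonzero(mm);return u,v
def run(skip=()):
    p=snapshot("top");H=lambda a,b,s=110:(lambda h:(h[...,0]>=a)&(h[...,0]<=b)&(h[...,1]>s)&(h[...,2]>60))
    M={}
    for n,f,roi in(("y",H(20,35),(270,170,9)),("g",H(45,80),(340,190,9)),("w",lambda h:(h[...,1]<80)&(h[...,2]>140),(219,222,9))):
        u,v=cen(p,0,f,roi,0)
        if len(u)>5: M[n]=onz(p,(u.mean(),v.mean()),.017)[:2]; print(n,len(u),M[n].round(4))
    hsv=cv2.cvtColor(p["frame"],cv2.COLOR_RGB2HSV)
    red=((hsv[...,0]<8)|(hsv[...,0]>172))&(hsv[...,1]>130)&(hsv[...,2]>70)
    v,u=np.nonzero(red);P=np.array([onz(p,a,.059)[:2] for a in zip(u,v)])
    return p,M,P
E
python3 - <<'E'
from meas import *
p,M,P=run()
s=least_squares(lambda c:[np.hypot(*(m-c))-.155 for m in M.values()],[.54,.15]);c=s.x;print("c",c,s.fun)
hsv=cv2.cvtColor(p["frame"],cv2.COLOR_RGB2HSV)
b=((hsv[...,0]>95)&(hsv[...,0]<125)&(hsv[...,1]>120)).astype(np.uint8)
ct=max(cv2.findContours(b,0,1)[0],key=cv2.contourArea)[:,0]
Q=np.array([onz(p,a,.012)[:2] for a in ct]);Q=Q[Q[:,1]>.07]
s=least_squares(lambda c:np.hypot(*(Q-c[:2]).T)-c[2],[.54,.15,.175],loss="soft_l1",f_scale=.002);print("disc",s.x)
for c in(c,s.x[:2]):
    d=P.mean(0)-c;a=np.degrees(np.arctan2(d[1],d[0]));d=P-c;pr=np.hypot(*d.T);print("arm ang",a,pr.min(),pr.max(),len(P))
    for n in M: e=M[n]-c;print(n,np.degrees(np.arctan2(e[1],e[0])),np.hypot(*e))
for n,uv in(("piv",(140+580/2.4,110+265/2.4)),("knob",(140+657/2.4,110+235/2.4)),("stop",(140+573/2.4,110+222/2.4))):print(n,onz(p,uv,.058))
E
```

```text
y 41 [0.6887 0.1917]
g 50 [0.6449 0.0357]
w 73 [0.5704 0.3013]
c [0.53956296 0.14937311] [ 1.28178478e-05 -1.40248058e-05 -1.40616798e-05]
disc [0.53979092 0.14922566 0.1720175 ]
arm ang -97.1228076621283 0.06140362462288268 0.7417598328534515 540
y 15.82993638247434 0.15501281784784574
g -47.16424104073351 0.15498597519419302
w 78.5304127516453 0.1549859383201659
arm ang -97.15339331518052 0.061358498529795205 0.7416648299299308 540
y 15.90544267455663 0.15483386211550054
g -47.189018343522854 0.15472287203643942
w 78.6237819880708 0.15508532477162368
piv [ 0.57264747 -0.05083423  0.058     ]
knob [ 0.59999157 -0.11923212  0.058     ]
stop [ 0.61069464 -0.04519527  0.058     ]
```

```bash
cat > arm.py <<'E'
from meas import *
def arm(c=np.array([.5397,.1493])):
    p,M,P=run();d=P-c;r=np.hypot(*d.T);k=(r<.14)&(r>.085);P=P[k];d=d[k]
    a=np.degrees(np.arctan2(d[:,1],d[:,0]));e=M.get("y",np.array([.6887,.1917]))-c
    print("arm",a.mean().round(2),np.median(a).round(2),"r",r[r<.14].max(),len(a),"yellow",np.degrees(np.arctan2(e[1],e[0])))
    o=telemetry.get_obs();t=o["tool_pos"][:2]-c;print(o["clock"],np.round(o["tool_pos"],4),np.round(o["orientation"],2),np.round(o["force"],1),"tool polar",np.hypot(*t),np.degrees(np.arctan2(t[1],t[0])))
if __name__=="__main__": arm()
E
python3 arm.py; python3 - <<'E'
import numpy as np
c=np.array([.5397,.1493]);a=np.radians(49);g=c+.113*np.array([np.cos(a),np.sin(a)])+.037*np.array([-np.sin(a),np.cos(a)])
d=g-[.2154,.6397];y=np.radians(-18.6)
print(g,d,d@[np.cos(y),np.sin(y)],d@[np.sin(y),-np.cos(y)])
E
```

```text
y 40 [0.6885 0.1917]
g 51 [0.6451 0.0357]
w 73 [0.5704 0.3013]
arm 50.24 50.22 r 0.12673574819303488 106 yellow 15.888015774403948
1.4 [0.2154 0.6397 0.4046] [180.     0.   -18.61] [-0.3  1.   1. ] tool polar 0.5879027930323054 123.4775181372556
[0.58591042 0.25885637] [ 0.37051042 -0.38084363] 0.47263168992980753 0.2427738185401853
```

```bash
python3 -m creep '[[[0.17,0.087,0,0,0],[0.17,0.087,0,0,0],[0.17,0.087,0,0,0],[0.17,0.087,0,0,0],[0.17,0.087,0,0,0],[0.17,0.087,0,0,0],[0.17,0.087,0,0,0],[0.17,0.087,0,0,0]]]'; python3 -m creep '[[[0.17,0.087,0,0,0],[0.17,0.087,0,0,0],[0.17,0.087,0,0,0],[0.17,0.087,0,0,0],[0,0,0,0.078,0],[0,0,0,0.078,0],[0,0,0,0.078,0],[0,0,0,0,0]]]'; python3 -c "from h import *;print(telemetry.get_obs()['joint_pos'])"
```

```text
clock: 2.07
tool_pos: [0.4297, 0.4195, 0.405]
orientation: [-180.0, -0.0, -18.6]
force: [0.5, 0.8, 0.2]
opening: 0.04
gripper_force: 0.0
clock: 2.73
tool_pos: [0.5357, 0.3111, 0.4046]
orientation: [180.0, 0.0, -40.0]
force: [-0.2, -0.1, -0.3]
opening: 0.0001
gripper_force: 0.0
[ 4.81809367e+01  1.53744645e+01 -6.70727481e+00 -6.07033775e-04
 -6.79214585e+01  1.77125930e+00]
```

```bash
python3 -m creep '[[[0.174,0.021,0,0,0],[0.174,0.021,0,0,0],[0,0,0.19,0,0],[0,0,0.19,0,0],[0,0,0.19,0,0],[0,0,0.18,0,0],[0,0,0.15,0,0],[0,0,0.07,0,0]]]'; python3 -m creep '[[[0,0,0,0,0]]]'; python3 arm.py
```

```text
clock: 3.4
tool_pos: [0.5823, 0.2599, 0.2062]
orientation: [179.7, 0.1, -39.4]
force: [-0.7, -0.5, -0.4]
opening: 0.0001
gripper_force: 0.0
clock: 3.48
tool_pos: [0.5823, 0.26, 0.2065]
orientation: [179.6, 0.1, -39.4]
force: [-0.7, -0.3, -0.3]
opening: 0.0001
gripper_force: 0.0
y 40 [0.6885 0.1917]
g 51 [0.645  0.0356]
arm 49.24 49.2 r 0.12673574819303488 70 yellow 15.888015774403948
3.5333 [0.5832 0.2606 0.209 ] [ 1.7979e+02  3.0000e-02 -3.9460e+01] [ 0.1 -0.4  0.7] tool polar 0.11948341637507827 68.6487437890853
```

View pics/top0.png

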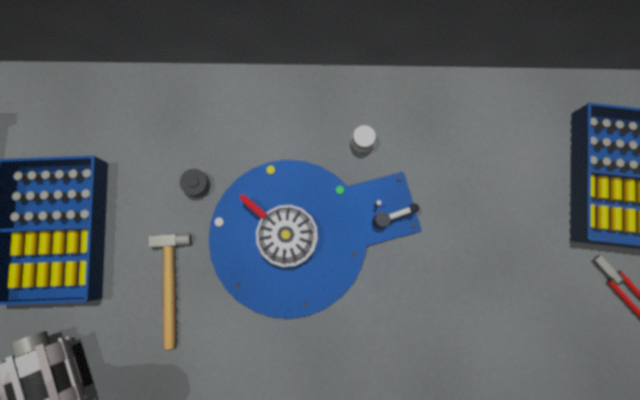

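```bash
python3 -m creep '[[[0.025,0,0,0,0],[0.025,0,0,0,0],[0.025,0,0,0,0],[0.02,0,0,0,0],[0.02,0.003,0,0.022,0],[0.02,0.003,0,0.022,0],[0.02,0.003,0,0.022,0],[0.02,0.003,0,0.022,0]]]'; python3 -m creep '[[[0.02,0.003,0,0.022,0],[0.02,0.003,0,0.022,0],[0.02,0.003,0,0.022,0],[0.02,0.003,0,0.022,0],[0,0,0,0,0]]]'; python3 arm.py
```

```text
clock: 4.2
tool_pos: [0.6092, 0.2362, 0.2118]
orientation: [-179.8, 0.0, -47.7]
force: [-0.1, 1.6, 0.6]
opening: 0.0008
gripper_force: 1.0
clock: 4.62
tool_pos: [0.6175, 0.2217, 0.2117]
orientation: [-179.9, 0.0, -55.6]
force: [-0.2, 0.9, -1.4]
opening: 0.0008
gripper_force: 0.0
y 45 [0.689  0.1916]
g 49 [0.645  0.0359]
w 90 [0.5723 0.3044]
arm nan nan r 0.07767062208144228 0 yellow 15.80663140300835
4.6667 [0.6172 0.2217 0.2115] [-179.93   -0.    -55.5 ] [0.1 0.5 0. ] tool polar 0.1060665027495296 43.05916185795009arm.py:5: RuntimeWarning: Mean of empty slice.
  print("arm",a.mean().round(2),np.median(a).round(2),"r",r[r<.14].max(),len(a),"yellow",np.degrees(np.arctan2(e[1],e[0])))
  ret = ret.dtype.type(ret / rcount)
  return _methods._mean(a, axis=axis, dtype=dtype,
```

```bash
python3 -m creep '[[[0.019,-0.005,0,0.022,0],[0.019,-0.005,0,0.022,0],[0.019,-0.005,0,0.022,0],[0.019,-0.005,0,0.022,0],[0.019,-0.005,0,0.022,0],[0.019,-0.005,0,0.022,0],[0.019,-0.005,0,0.022,0],[0,0,0,0,0]]]'; cat > s.py <<'E'
from h import *
import sys
c=np.array([.5397,.1493]);o=telemetry.get_obs();t=o["tool_pos"][:2]-c;y=np.radians(o["orientation"][2])
al=t@[-np.sin(y),np.cos(y)];off=-(t@[np.cos(y),np.sin(y)])
print(o["clock"],o["tool_pos"].round(4) if hasattr(o["tool_pos"],"round") else o["tool_pos"],"yaw+90",np.degrees(y)+90,"along",al,"off",off,"arm if 16.5:",np.degrees(y+np.pi/2+np.arctan2(off-.0165,al)))
p=snapshot("scene");cv2.imwrite(f"pics/{sys.argv[1]}.png",cv2.resize(p["frame"][100:300,240:440,::-1],None,fx=3,fy=3,interpolation=cv2.INTER_CUBIC))
for q in("spoke_tip","aim","mark_yellow"):
    for d in nets.landmark_of(p,q)[:2]:print(q,np.round(d["uv"],1),round(d["confidence"],2),onz(p,d["uv"],.012 if q[0]=="m" else .047).round(4))
E
python3 s.py s1
```

```text
clock: 5.33
tool_pos: [0.6356, 0.2016, 0.2108]
orientation: [180.0, -0.0, -69.4]
force: [-0.3, 0.8, -0.9]
opening: 0.0005
gripper_force: 0.0
5.3333 [0.6356 0.2016 0.2108] yaw+90 20.590222683934414 along 0.10816623437330619 off 0.015252743084152268 arm if 16.5: 19.929578531545726
spoke_tip [371.7 200.8] 0.91 [0.6567 0.1949 0.047 ]
aim [377.5 209.7] 0.84 [0.685  0.1994 0.047 ]
aim [243.1 211.8] 0.29 [ 0.6021 -0.1137  0.047 ]
mark_yellow [375.3 217.5] 0.39 [0.6849 0.198  0.012 ]
```

View pics/s1.png

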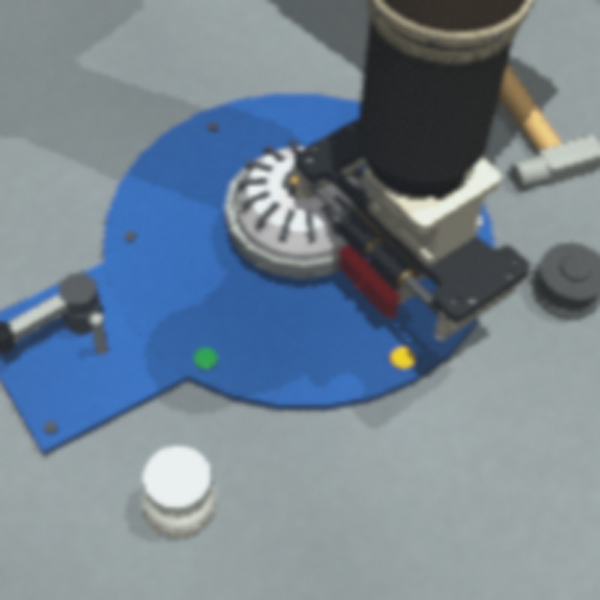

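The arm is about 4° short of yellow (mark at crop (402,357)), and the fingers clear the housing. I'll push most of the remainder, then back off and measure.

```bash
python3 -m creep '[[[0.014,-0.003,0,0.017,0],[0.014,-0.003,0,0.017,0],[0.005,0,0,0.005,0],[0,0,0,0,0],[-0.1,0,0,0,0],[-0.2,0,0,0,0],[-0.2,0,0,0,0],[0,0,0,0,0]]]'; python3 arm.py; python3 s.py s2
```

```text
clock: 6.2
tool_pos: [0.6084, 0.2972, 0.211]
orientation: [-179.9, 0.0, -72.6]
force: [0.5, -0.4, 0.1]
opening: 0.0003
gripper_force: 0.0
y 42 [0.6889 0.1916]
g 51 [0.645  0.0356]
w 33 [0.5702 0.3014]
arm 15.89 15.93 r 0.1264412849655826 101 yellow 15.833405489457332
6.25 [0.6088 0.2951 0.2107] [-1.7994e+02  1.0000e-02 -7.2640e+01] [ 0.6  0.4 -0.8] tool polar 0.1613269648907009 64.65527405124247
6.25 [0.6088 0.2951 0.2107] yaw+90 17.364086145174937 along 0.10942367472837765 off 0.11854471312455754 arm if 16.5: 60.365622474321896
spoke_tip [368.1 205.1] 0.65 [0.6662 0.1821 0.047 ]
aim [374.6 209.7] 0.84 [0.683  0.1926 0.047 ]
mark_yellow [377.2 217.5] 0.39 [0.6862 0.2025 0.012 ]
```

View pics/s2.png

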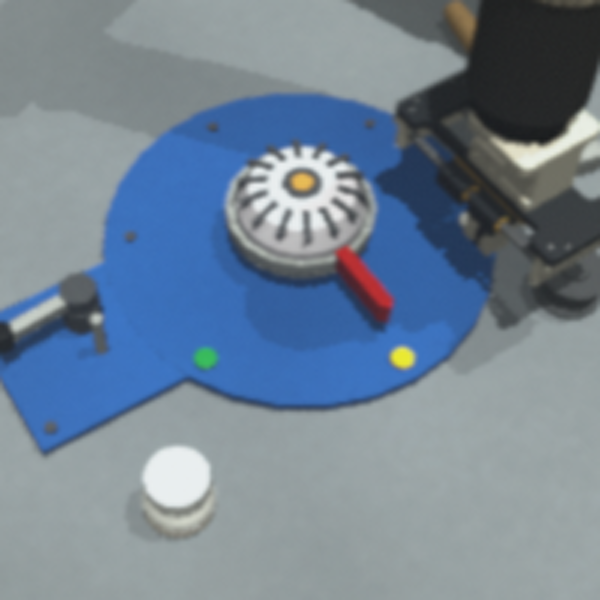

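Colour puts the arm at 15.9° and the yellow mark at 15.85°, and the scene view agrees: arm tip at crop (383,318), mark at (402,357). Next I'll measure the lever.

```bash
cat > lev.py <<'E'
from h import *
for cam in("top","scene"):
    p=snapshot(cam)
    for q in("lever_pivot","lever_end"):
        for d in nets.landmark_of(p,q)[:1]:print(cam,q,np.round(d["uv"],1),round(d["confidence"],2),onz(p,d["uv"],.047).round(4))
    for d in nets.masks_of(p,"lock_lever")[:1]:
        v,u=np.nonzero(d["region"]);P=np.array([onz(p,a,.054)[:2] for a in zip(u,v)]);m=P.mean(0);w,V=np.linalg.eigh(np.cov(P.T));t=V[:,1];s=(P-m)@t
        print("mask",len(u),d["confidence"],m,"dir",np.degrees(np.arctan2(*(-t if t[0]<0 else t)[::-1])),m+t*s.min(),m+t*s.max())
    for n,uv in(("cap",(381.7,220.4)),("knob",(413.8,207.9)),("stop",(378.8,202.5))) if cam=="top" else (("cap",(266.3,195.5)),("knob",(240.7,211)),("stop",(272,205.5))):
        print(cam,n,onz(p,uv,.06)[:2])
E
python3 lev.py
```

```text
top lever_pivot [386.5 218.3] 0.63 [ 0.5785 -0.0631  0.047 ]
top lever_end [416.1 208.1] 0.59 [ 0.6012 -0.127   0.047 ]
mask 423 0.88 [ 0.58402229 -0.07748867] dir -70.08069772075571 [ 0.60374739 -0.13192135] [ 0.56923221 -0.03667449]
top cap [ 0.57247105 -0.05056942]
top knob [ 0.59975131 -0.11884179]
top stop [ 0.61039358 -0.04497906]
scene lever_pivot [266.7 198.2] 0.8 [ 0.5785 -0.0512  0.047 ]
scene lever_end [240.8 212.4] 0.59 [ 0.6023 -0.1194  0.047 ]
mask 365 0.83 [ 0.5915761 -0.0799139] dir -69.60732410506549 [ 0.61002483 -0.12954044] [ 0.57530079 -0.03613377]
scene cap [ 0.57966286 -0.05091314]
scene knob [ 0.60721709 -0.11821502]
scene stop [ 0.61214964 -0.04350557]
```

```bash
python3 -m creep '[[[-0.05,0,-0.2,0,0],[0,0,-0.2,0,0],[0,0,-0.2,0,0],[0,0,-0.1,0,0],[0,0,0,0,0]]]'
```

```text
clock: 7.27
tool_pos: [0.6077, 0.3021, 0.3576]
orientation: [-179.4, 0.2, -72.8]
force: [0.1, 0.2, -0.4]
opening: 0.0005
gripper_force: 0.0
```

```bash
python3 -m creep '[[[0.173,0.0814,0,0,0],[0.173,0.0814,0,0,0],[0.173,0.0814,0,0,0],[0.173,0.0814,0,0,0],[0.173,0.0814,0,0,0],[0.173,0.0814,0,0,0],[0.173,0.0814,0,0,0],[0.173,0.0814,0,0,0]]]';python3 -m creep '[[[0.173,0.0814,0,0,0],[0.173,0.0814,0,0,0],[0.173,0.0814,0,-0.034,0],[0,0,0,0,0],[0,0,0,0,0]]]'
```

```text
clock: 7.93
tool_pos: [0.5627, -0.0032, 0.3508]
orientation: [-180.0, 0.0, -72.9]
force: [0.9, 0.3, -0.5]
opening: 0.0005
gripper_force: 0.0
clock: 8.35
tool_pos: [0.5468, -0.1171, 0.3506]
orientation: [180.0, 0.0, -70.0]
force: [-0.0, 0.1, -0.7]
opening: 0.0003
gripper_force: 0.0
```

```bash
python3 -m creep '[[[0,0,0.18,0,0],[0,0,0.18,0,0],[0,0,0.18,0,0],[0,0,0.14,0,0],[0,0,0.018,0,0],[0,0,0,0,0]]]'; python3 -m creep '[[[0,-0.035,0,0,0],[0,-0.035,0,0,0],[0,-0.03,0,0,0],[0.0067,-0.014,0,-0.033,0],[0.0067,-0.014,0,-0.033,0],[0.0067,-0.014,0,-0.033,0],[0.0067,-0.014,0,-0.033,0],[0,0,0,0,0]]]'
cat > l.py <<'E'
from h import *
c=np.array([.576,-.052]);o=telemetry.get_obs();t=o["tool_pos"][:2]-c;y=np.radians(o["orientation"][2]);e=np.array([np.cos(y),np.sin(y)])
print(o["clock"],"yaw",np.degrees(y),"along",t@e,"off",-(t@[-e[1],e[0]]),o["force"])
p=snapshot("top");cv2.imwrite("pics/l%d.png"%(o["clock"]*100),cv2.resize(p["frame"][130:280,200:460,::-1],None,fx=3,fy=3,interpolation=cv2.INTER_CUBIC))
E
python3 l.py;python3 lev.py; ls pics
```

```text
clock: 8.85
tool_pos: [0.5471, -0.1143, 0.2097]
orientation: [179.8, 0.0, -69.8]
force: [0.3, -0.3, 0.6]
opening: 0.0005
gripper_force: 0.0
clock: 9.52
tool_pos: [0.5796, -0.1081, 0.2125]
orientation: [-179.9, -0.1, -57.8]
force: [-1.0, -1.3, 1.3]
opening: 0.0007
gripper_force: 0.3
9.5167 yaw -57.79800813567842 along 0.04943940552455487 off 0.02683713603343265 [-0.95163739 -1.28054867  1.27794538]
mask 273 0.44 [0.51290564 0.18996732] dir 31.2688894051188 [0.56283312 0.22028659] [0.46562577 0.16125586]
top cap [ 0.57247105 -0.05056942]
top knob [ 0.59975131 -0.11884179]
top stop [ 0.61039358 -0.04497906]
scene lever_end [241.5 214.9] 0.58 [ 0.6098 -0.1189  0.047 ]
mask 1409 0.16 [0.53821644 0.15046239] dir -16.899658696404835 [0.59743708 0.13247017] [0.47229089 0.17049167]
scene cap [ 0.57966286 -0.05091314]
scene knob [ 0.60721709 -0.11821502]
scene stop [ 0.61214964 -0.04350557]
c_scene0.png
c_top0.png
l951.png
s1.png
s2.png
scene0.png
top0.png
```

```bash
python3 -m creep '[[[0.0067,-0.0133,0,-0.033,0],[0.0067,-0.0133,0,-0.033,0],[0.0067,-0.0133,0,-0.033,0],[0.0067,-0.0133,0,-0.033,0],[0.0067,-0.0133,0,-0.033,0],[0.0067,-0.0133,0,-0.033,0],[0.0067,-0.0133,0,-0.033,0],[0,0,0,0,0]]]'; python3 -m creep '[[[0.0067,-0.0133,0,-0.033,0],[0.0067,-0.0133,0,-0.033,0],[0.0067,-0.0133,0,-0.033,0],[0.0067,-0.0133,0,-0.033,0],[0.0067,-0.0133,0,-0.033,0],[0.0067,-0.0133,0,-0.033,0],[0,0,0,0,0]]]'; python3 l.py
```

```text
clock: 10.63
tool_pos: [0.5987, -0.1034, 0.2109]
orientation: [180.0, 0.0, -37.0]
force: [0.2, -1.4, 0.7]
opening: 0.0003
gripper_force: 0.8
clock: 11.22
tool_pos: [0.6136, -0.0934, 0.211]
orientation: [180.0, 0.0, -19.3]
force: [0.2, -1.5, 0.8]
opening: 0.0004
gripper_force: 0.7
11.2167 yaw -19.298844535954153 along 0.04915779036152814 off 0.02665974035829795 [ 0.17652045 -1.48428594  0.7860252 ]
```

Lever is at about −19°, and I expect the stop near −7°. I'll continue with smaller steps and watch the force.

```bash
python3 -m creep '[[[0.0045,-0.009,0,-0.022,0],[0.0045,-0.009,0,-0.022,0],[0.0045,-0.009,0,-0.022,0],[0.0045,-0.009,0,-0.022,0],[0,0,0,0,0]]]'; python3 -m creep '[[[0.0022,-0.005,0,-0.011,0],[0.0022,-0.005,0,-0.011,0],[0,0,0,0,0]]]'; python3 -m creep '[[[0.0022,-0.005,0,-0.011,0],[0.0022,-0.005,0,-0.011,0],[0,0,0,0,0]]]';python3 l.py
```

```text
clock: 11.68
tool_pos: [0.6189, -0.0875, 0.211]
orientation: [180.0, 0.0, -11.5]
force: [0.2, -1.2, 0.4]
opening: 0.0003
gripper_force: 0.8
clock: 11.93
tool_pos: [0.6202, -0.0857, 0.211]
orientation: [180.0, 0.0, -9.4]
force: [-0.2, -1.6, -0.9]
opening: 0.0007
gripper_force: 1.0
clock: 12.18
tool_pos: [0.6214, -0.0837, 0.211]
orientation: [180.0, 0.0, -7.4]
force: [-0.3, -2.1, -0.3]
opening: 0.0003
gripper_force: 0.9
12.1833 yaw -7.370336658646736 along 0.04913913190677725 off 0.025597992455844692 [-0.2556713  -2.0897094  -0.31316975]
```

```bash
python3 -m creep '[[[0.0022,-0.005,0,-0.011,0],[0.0022,-0.005,0,-0.011,0],[0,0,0,0,0]]]'; python3 -m creep '[[[0.0022,-0.005,0,-0.011,0],[0.0022,-0.005,0,-0.011,0],[0,0,0,0,0]]]';  python3 -m creep '[[[0,-0.005,0,0,0],[0,-0.005,0,0,0],[0,0,0,0,0]]]';python3 l.py
```

```text
clock: 12.48
tool_pos: [0.6226, -0.0818, 0.211]
orientation: [-180.0, 0.0, -5.4]
force: [1.2, -1.7, -0.8]
opening: 0.0004
gripper_force: 0.9
clock: 12.73
tool_pos: [0.6235, -0.0805, 0.211]
orientation: [180.0, 0.0, -3.4]
force: [-0.3, -5.0, -1.5]
opening: 0.0002
gripper_force: 2.7
clock: 12.98
tool_pos: [0.6236, -0.0799, 0.2111]
orientation: [179.9, 0.1, -3.5]
force: [2.3, -14.6, -1.8]
opening: 0.0004
gripper_force: 7.1
12.9833 yaw -3.451050650661 along 0.04915875006030208 off 0.024966251759979012 [  2.28975608 -14.5995506   -1.78413336]
```

The force rose to 15 N with almost no motion, so the lever is on the stop. I'll hold, back off, lift and verify.

```bash
python3 -m creep '[[[0,0,0,0,0],[0,0,0,0,0],[0,0,0,0,0],[0,0.05,0,0,0],[0,0.1,0,0,0],[0,0.1,0,0,0],[0,0,-0.15,0,0],[0,0,-0.15,0,0]]]'; python3 -m creep '[[[0,0.15,-0.15,0,0],[0,0.2,-0.15,0,0],[0,0.2,-0.1,0,0],[0,0.2,0,0,0],[0,0.2,0,0,0],[0,0,0,0,0],[0,0,0,0,0]]]'; python3 arm.py; python3 lev.py; python3 l.py; ls pics
```

```text
clock: 13.7
tool_pos: [0.6198, -0.1289, 0.2698]
orientation: [-180.0, 0.3, -3.5]
force: [1.6, 0.1, 0.2]
opening: 0.0006
gripper_force: 0.0
clock: 14.28
tool_pos: [0.6091, -0.3099, 0.3438]
orientation: [-180.0, -0.0, -3.6]
force: [-0.9, -0.4, -0.1]
opening: 0.0006
gripper_force: 0.0
y 40 [0.6885 0.1917]
g 51 [0.645  0.0356]
w 91 [0.5727 0.3047]
arm 15.89 15.93 r 0.1264412849655826 103 yellow 15.888015774403948
14.3333 [ 0.6093 -0.3086  0.3438] [-179.96    0.     -3.57] [-0.4  0.3  0.4] tool polar 0.463118090275885 -81.35372536640092
top lever_pivot [386.6 219.6] 0.94 [ 0.5757 -0.0632  0.047 ]
top lever_end [217.6 220.7] 0.66 [0.5691 0.2963 0.047 ]
mask 476 0.71 [ 0.60431693 -0.05637636] dir -4.241925406785435 [ 0.65848671 -0.0603942 ] [ 0.5588865  -0.05300674]
top cap [ 0.57247105 -0.05056942]
top knob [ 0.59975131 -0.11884179]
top stop [ 0.61039358 -0.04497906]
scene lever_pivot [269.3 200.7] 0.62 [ 0.5876 -0.0465  0.047 ]
scene lever_end [268.7 222.9] 0.87 [ 0.6495 -0.0606  0.047 ]
mask 315 0.85 [ 0.60839702 -0.05468485] dir -5.5135602315069985 [ 0.66596729 -0.06024199] [ 0.56026499 -0.05003877]
scene cap [ 0.57966286 -0.05091314]
scene knob [ 0.60721709 -0.11821502]
scene stop [ 0.61214964 -0.04350557]
14.7333 yaw -3.415029166492195 along 0.04908216610716126 off 0.25235685633613186 [ 0.64412201 -0.36476488 -0.17857373]
c_scene0.png
c_top0.png
l1121.png
l1218.png
l1298.png
l1473.png
l951.png
s1.png
s2.png
scene0.png
top0.png
```

View pics/l1473.png

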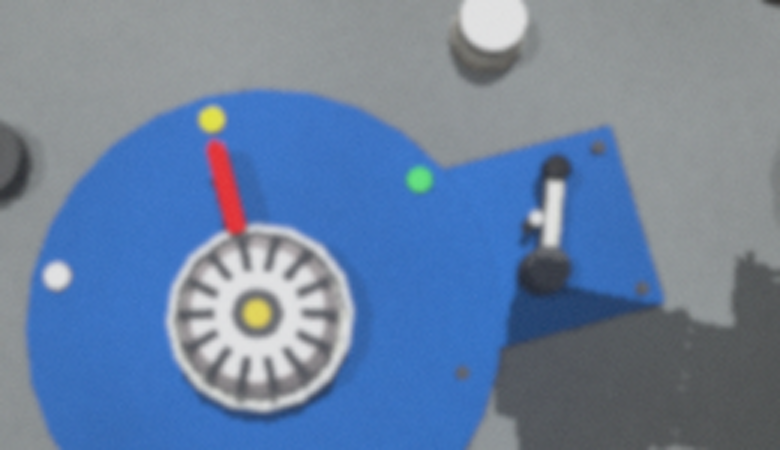

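The arm tip at crop (215,147) points at the yellow mark at (211,119). The lever, with its knob at (556,165), rests against the stop post at (536,217), and the robot is clear.

```bash
python3 -c "from plant import workorder;print(workorder.close_job())"
```

```text
the job is handed in; nothing more can be done
None
```

The job is handed in with no verdict shown: at the last look the red arm pointed at the yellow mark to within about 0.1° as measured from the top camera, the lock lever was against its stop, and the robot was clear, with about 15 s of the 67 s used.

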